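# Work the boiler's sprung filling lever and ease it home

## Robot

A 6-joint arm with a two-finger parallel gripper is mounted at the origin on the work surface. World frame = base frame: x ahead of the robot, y to its left, z up, the work surface at z = 0. Lengths are in m, angles in degrees, forces in N, time in s.
With the tool pointing down it reaches from about 0.35 to 0.875 m from the base axis. Payload 4.2 kg.
Tool frame: the origin (TCP) lies on the centre line of the jaws, within the pads' length; the fingertips stand 11 mm ahead of it and the grasp point (between the pads) lies 8 mm behind it; y points along the fingers, z is the direction in which the jaws open and shut, and the axes are right-handed (so a half turn about y gives the same grasp; the last joint's range is limited). The gripper opens to 87 mm and grips with 3 to 60 N. Pads are 19 mm wide; open, the fingers measure 117 mm over their backs; the gripper's body (75 mm by 190 mm) begins 51 mm behind the grasp point.
Start: joints at [89.129, 22.042, 0.453, 0, -68.411, -14.817], TCP at [0.169, 0.602, 0.234] pointing down, gripper open.
Joint ranges: [-179.83, 179.83], [-69.29, 118.12], [-61.27, 80.66], [-181.25, 117.63], [-171.15, -9.14], [-177.46, 177.46]. Speed limits (degrees/s): [159.86, 159.86, 180, 180, 180, 180].

## Interface

Orientations are given as a 3x3 rotation matrix whose columns are the frame's x, y, z axes.
In Python, from station import r, optics gives the robot as it stands. The module is installed in compiled form; this text tells all that it offers.
- The arm moves only by the tool step_arm, never from a script. Its argument "moves" is a list that holds one entry, the list of rows, each a list of 7 numbers: the turn, a rotation vector about the tool's x, y, z in rad, then the shift along the tool's x, y, z in cm, then the opening in per cent of the stroke, from 0 (shut) to 100 (fully open). A call has exactly 5 rows; each row is the pose to reach, as a shift and turn from the pose commanded when the call began, along the tool's axes at that moment; what a row does not reach only later rows make up. A row lasts 1/12 s, in which the tool goes at most 41.7 mm and 7.16 degrees, less where a joint would pass 70% of its speed; a pose out of reach is approached as far as the arm can. A call with a gripper value outside its range is refused whole. The fingers move at their own pace and stop on an object; the grip force is fixed at half the most. Time passes only in rows, so rows that repeat a pose let the fingers close, or fill a call up. It gives the time, the measured TCP pose, the force and the opening at its end, in the units of the state.
- r.sense(): the state, without advancing time (a new reading comes with each control period).
- optics.capture(name): name is "scene" or "top"; returns a dict with "image" (400x640x3 uint8, red, green, blue), "fov_y" (degrees; the focal length in pixels is half the picture's height over the tangent of half this angle, whatever the lens; pixels are square), "cx", "cy" (the principal point, pixels), "cam_to_world" (4x4, takes a point from camera to world coordinates). Camera axes: x right, y down, z forward; pixel columns grow to the right and rows downward; lengths in m; the calibration is good to about 2 mm. A picture is of the moment at which its call begins. There is no depth.
- r.finish_job(): hands the job in, once; it reports no verdict.
The state is a dict: "time_s": time; "joints": joint angles; "joint_velocities": joint speeds; "effort": joint torques, N m; "tcp_pos": TCP position; "ee_rot": TCP orientation; "wrist_force": force on the tool from outside, world axes, zero at the start; "moment": the same for the moment, N m; "gripper_width": opening from 0.0 (shut) to 1.0 (fully open).
Only numpy, scipy, OpenCV 4.12 (cv2) and the standard library are available. Lean on these libraries where they do the work, as an engineer would, in place of code of your own. Each camera call takes 0.05 s, during which the arm holds its last target.

## Task

The boiler's water block is on the worktop for service, and its sprung filling valve needs a dry test: take the blue lever by its grip, pull it right round to its stop and hold it there for a moment, then ease it slowly back over a few seconds until it is fully home before you let go. It must not snap back, and the red isolating lever next to it must stay where it is.

Things in the scene. Friction and masses are not known exactly. Their poses are not given: they have to be found in the camera images.
- fill_lever (a joint): Turn of the blue filling lever about its upright stem, in rad: 0 = home (where its spring holds it), growing anticlockwise seen from above to 1.05 at its stop. The spring pulls it home all the time: it takes about 5.5 N at the grip to move it off home and 10 N to hold it at the stop; let go, it snaps back.
- fill_grip (a point): Blue grip of the filling lever: an upright round plastic post, 26 mm in diameter and 50 mm tall, with a 31 mm wide, 4 mm high collar round its foot, on the end of a flat steel lever 22 mm wide. The point is the middle of the post, 150 mm above the worktop: the post's top is at 175 mm, the lever's upper face at 125 mm. It moves on a level circle of 110 mm radius about the stem and ends nearer the robot. No part of the water block rises above 140 mm apart from the two grips.
- fill_stem (a point): A point on the upright turning axis of the blue lever, 150 mm above the worktop, level with the middle of the grip (there is nothing at this height: the steel hub under it ends at 137 mm). A coil spring is wound round the stem of this valve. The valve sits left or right on the block, whose yaw varies by up to 17 degrees; at home the lever points to the left as the robot sees it, along the block and 14 degrees from it towards the robot.
- iso_grip (a point): Red grip of the isolating lever, same shape and size as the blue one, the middle of the post, 150 mm above the worktop. Its lever is stiff without a spring, stays where it is left, may start anywhere in its stroke, and is to be left alone. The stems of the two valves are 200 mm apart.

How it is judged:
By the outcome, as a careful person would: the job done as asked, in the order asked, and still so for the second after the job is handed in, with the robot touching nothing.
It also fails if it takes over 48 s, if anything falls off the work surface, if the arm or the gripper's body presses on something with over 40 N, if the wrist force passes 120 N, or if a joint passes its speed limit or range.

## Working session

There is one attempt and no reset: what is moved stays moved. The work goes in short steps, Python scripts to look and compute and a tool call to move; the robot and the scene stay as the last step left them, time stands still between calls to the robot, and variables do not carry over. Pictures are saved under pics/ and viewed, and the job is handed in when it is done.

Besides the shell and the picture viewer there is one more tool, called after "Emit:" in YAML: its name, and indented under it one key for each argument. step_arm: Moves the arm, as the interface text tells. Its arguments: {"type":"object","properties":{"moves":{"type":"array"}},"required":["moves"]}

```bash
mkdir -p pics; python3 - <<'E'
from station import r, optics
import cv2,json,numpy as np
s=r.sense(); print({k:np.round(v,4).tolist() for k,v in s.items()})
for n in ("scene","top"):
    c=optics.capture(n); cv2.imwrite(f"pics/{n}0.png",c["image"][:,:,::-1])
    print(n,c["fov_y"],c["cx"],c["cy"],np.round(c["cam_to_world"],4).tolist(), c.keys())
E
```

```text
{'time_s': 0.0, 'joints': [89.1299, 22.0898, 0.3781, -0.0294, -68.4106, -14.8172], 'joint_velocities': [-0.0948, 0.0377, 0.044, 0.0404, -0.0356, 0.0117], 'effort': [-0.0002, -39.0666, 18.7409, 4.2199, 0.011, -0.0002], 'tcp_pos': [0.1688, 0.6012, 0.2325], 'ee_rot': [[-0.9627, -0.0005, -0.2706], [0.2706, -0.0021, -0.9627], [-0.0001, -1.0, 0.0022]], 'wrist_force': [0.1161, -0.7704, 0.1226], 'moment': [-0.0129, -0.0146, -0.0144], 'gripper_width': 0.9966}
scene 42.8127558165179 324.6812384167943 196.46105741373938 [[0.7863, 0.4833, -0.385, 0.8417], [0.6179, -0.6154, 0.4894, -0.2416], [-0.0004, -0.6227, -0.7825, 0.7085], [0.0, 0.0, 0.0, 1.0]] dict_keys(['image', 'fov_y', 'cx', 'cy', 'cam_to_world'])
top 50.8644099125513 314.6070807184507 190.9185923100051 [[-0.0194, -0.9868, 0.1609, 0.4709], [-0.9998, 0.0205, 0.0052, 0.0826], [-0.0084, -0.1608, -0.987, 0.8663], [0.0, 0.0, 0.0, 1.0]] dict_keys(['image', 'fov_y', 'cx', 'cy', 'cam_to_world'])
```

View pics/scene0.png

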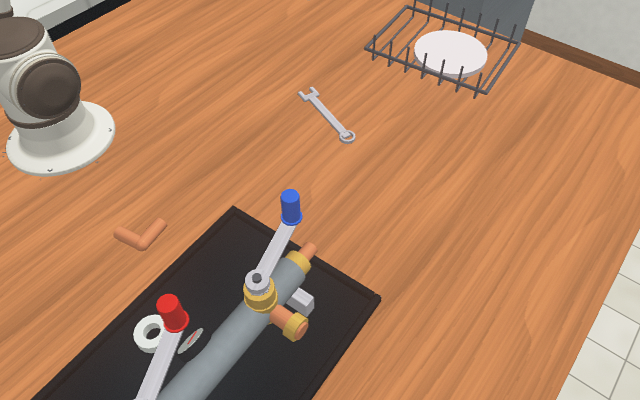

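View pics/top0.png

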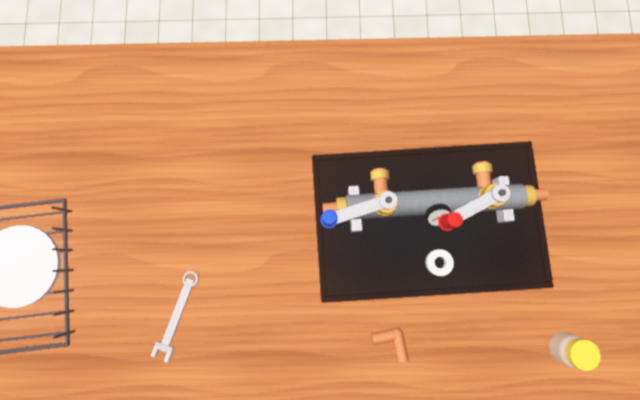

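The top view shows the blue grip near (329,218), its stem near (388,201) and the red grip near (450,221). I'll enlarge both views to read these more closely.

```bash
python3 - <<'E'
import cv2
a=cv2.imread("pics/top0.png")[160:260,300:480]; cv2.imwrite("pics/topc.png",cv2.resize(a,None,fx=4.4,fy=4.4,interpolation=cv2.INTER_CUBIC))
a=cv2.imread("pics/scene0.png")[180:330,150:330]; cv2.imwrite("pics/scenec.png",cv2.resize(a,None,fx=4,fy=4,interpolation=cv2.INTER_CUBIC))
E
```

```text
(no output)
```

View pics/topc.png

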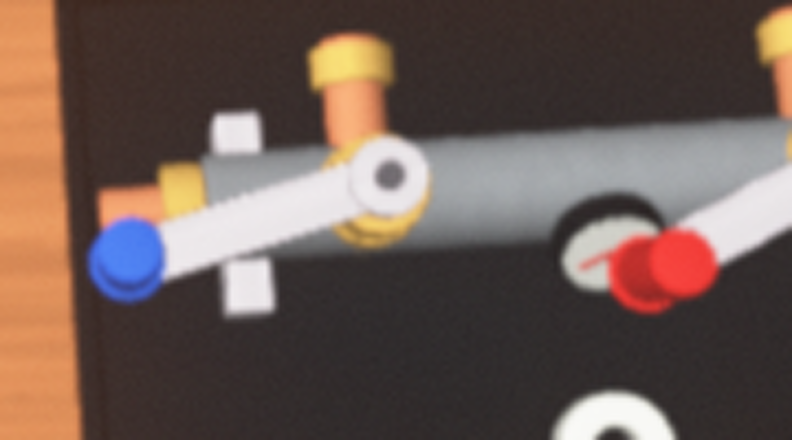

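View pics/scenec.png

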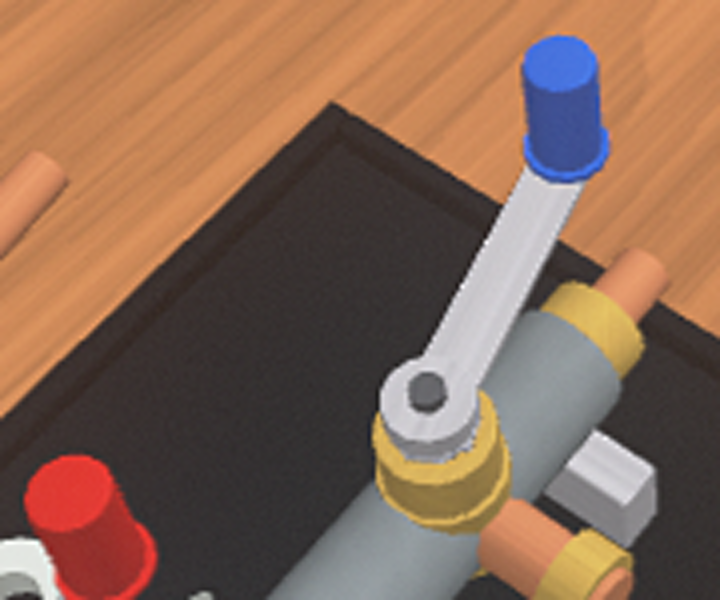

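Top view: blue cap top at about (329.8,216.8), stem at (388.6,199.8), red cap at (455.2,220). Scene view: blue cap at (290.3,195.8), stem at (256.8,278), red cap at (168.8,303). Next I'll triangulate from both.

```bash
cat > h.py <<'E'
from station import r, optics
import numpy as np, cv2
def ray(c,p):
    f=200/np.tan(np.radians(c["fov_y"]/2)); T=np.array(c["cam_to_world"])
    d=T[:3,:3]@np.array([(p[0]-c["cx"])/f,(p[1]-c["cy"])/f,1]); return T[:3,3],d
def atz(c,p,z):
    o,d=ray(c,p); return o+d*(z-o[2])/d[2]
def tri(rs):
    A=0;b=0
    for o,d in rs:
        d=d/np.linalg.norm(d); P=np.eye(3)-np.outer(d,d); A=A+P;b=b+P@o
    return np.linalg.solve(A,b)
E
python3 - <<'E'
from h import *
S=optics.capture("scene");T=optics.capture("top")
np.set_printoptions(precision=4,suppress=True)
for n,t,s,z in (("blue",(329.8,216.8),(290.25,195.75),.175),("stem",(388.6,199.8),(256.75,278),.137),("red",(455.2,220),(168.75,303),.175)):
    print(n,atz(T,t,z),atz(S,s,z),tri([ray(T,t),ray(S,s)]))
s=r.sense();print(s["time_s"],s["tcp_pos"])
E
```

```text
blue [0.5399 0.062  0.175 ] [0.5423 0.0646 0.175 ] [0.5411 0.0633 0.1749]
stem [ 0.5714 -0.0426  0.137 ] [ 0.5745 -0.0415  0.137 ] [ 0.5726 -0.0419  0.135 ]
red [ 0.5305 -0.1437  0.175 ] [ 0.5351 -0.141   0.175 ] [ 0.5321 -0.1424  0.1728]
0.2 [0.1689 0.6014 0.2329]
```

```bash
cat > plan.py <<'E'
# commanded pose bookkeeping: pose=(x,y,z,yaw of jaw axis deg), tool pointing straight down
import json,os,numpy as np
F="cmd.json"
def load(): return json.load(open(F)) if os.path.exists(F) else [0.169,0.602,0.234,254.312]
def axes(yaw):
    a=np.radians(yaw); z=np.array([np.cos(a),np.sin(a),0]); y=np.array([0,0,-1.]); return np.column_stack([np.cross(y,z),y,z])
def rows(p0,targets,grip):
    R=axes(p0[3]); out=[]
    for t in targets:
        d=R.T@(np.array(t[:3])-p0[:3])*100
        out.append([0,round(-np.radians(t[3]-p0[3]),3),0]+[round(v,2)+0 for v in d]+[grip])
    return out
def after(p0,row):
    R=axes(p0[3]); return list(np.array(p0[:3])+R@np.array(row[3:6])/100)+[p0[3]-np.degrees(row[1])]
E
python3 - <<'E'
from plan import *
p=load(); p0=np.array(p); g=np.array([.541,.063,.234,197]); c=p
for k in range(4):
    rr=rows(c,[p0+(g-p0)*(k*5+i)/20 for i in range(1,6)],100); print(rr)
    c=after(c,rr[-1]); print(np.round(c,4))
E
```

```text
[[0, np.float64(0.05), 0, np.float64(-2.52), np.float64(0.0), np.float64(2.09), 100], [0, np.float64(0.1), 0, np.float64(-5.04), np.float64(0.0), np.float64(4.18), 100], [0, np.float64(0.15), 0, np.float64(-7.56), np.float64(0.0), np.float64(6.27), 100], [0, np.float64(0.2), 0, np.float64(-10.08), np.float64(0.0), np.float64(8.37), 100], [0, np.float64(0.25), 0, np.float64(-12.6), np.float64(0.0), np.float64(10.46), 100]]
[2.620000e-01 4.672000e-01 2.340000e-01 2.399881e+02]
[[0, np.float64(0.05), 0, np.float64(-2.96), np.float64(0.0), np.float64(1.4), 100], [0, np.float64(0.1), 0, np.float64(-5.91), np.float64(0.0), np.float64(2.81), 100], [0, np.float64(0.15), 0, np.float64(-8.87), np.float64(0.0), np.float64(4.21), 100], [0, np.float64(0.2), 0, np.float64(-11.83), np.float64(0.0), np.float64(5.61), 100], [0, np.float64(0.25), 0, np.float64(-14.79), np.float64(0.0), np.float64(7.02), 100]]
[  0.355    0.3325   0.234  225.6641]
[[0, np.float64(0.05), 0, np.float64(-3.21), np.float64(0.0), np.float64(0.62), 100], [0, np.float64(0.1), 0, np.float64(-6.43), np.float64(0.0), np.float64(1.25), 100], [0, np.float64(0.15), 0, np.float64(-9.64), np.float64(0.0), np.float64(1.88), 100], [0, np.float64(0.2), 0, np.float64(-12.85), np.float64(0.0), np.float64(2.51), 100], [0, np.float64(0.25), 0, np.float64(-16.07), np.float64(0.0), np.float64(3.13), 100]]
[4.480000e-01 1.978000e-01 2.340000e-01 2.113402e+02]
[[0, np.float64(0.05), 0, np.float64(-3.27), np.float64(0.0), np.float64(-0.18), 100], [0, np.float64(0.1), 0, np.float64(-6.54), np.float64(0.0), np.float64(-0.37), 100], [0, np.float64(0.15), 0, np.float64(-9.81), np.float64(0.0), np.float64(-0.56), 100], [0, np.float64(0.2), 0, np.float64(-13.08), np.float64(0.0), np.float64(-0.74), 100], [0, np.float64(0.25), 0, np.float64(-16.35), np.float64(0.0), np.float64(-0.93), 100]]
[5.410000e-01 6.300000e-02 2.340000e-01 1.970162e+02]
```

Emit:
step_arm:
  moves:
    - [[0, 0.05, 0, -2.5, 0, 2.1, 100], [0, 0.1, 0, -5, 0, 4.2, 100], [0, 0.15, 0, -7.6, 0, 6.3, 100], [0, 0.2, 0, -10.1, 0, 8.4, 100], [0, 0.25, 0, -12.6, 0, 10.5, 100]]

```text
time_s: 0.62
tcp_pos: [0.2624, 0.465, 0.2333]
ee_rot: [[-0.865, -0.0, -0.502], [0.502, -0.0, -0.865], [-0.0, -1.0, 0.0]]
wrist_force: [0.4, -0.1, 0.2]
gripper_width: 1.001
```

Tracking matches the plan, so I'll continue.

Emit:
step_arm:
  moves:
    - [[0, 0.05, 0, -3, 0, 1.4, 100], [0, 0.1, 0, -5.9, 0, 2.8, 100], [0, 0.15, 0, -8.9, 0, 4.2, 100], [0, 0.2, 0, -11.8, 0, 5.6, 100], [0, 0.25, 0, -14.8, 0, 7, 100]]

```text
time_s: 1.03
tcp_pos: [0.3555, 0.3304, 0.2336]
ee_rot: [[-0.714, -0.0, -0.7], [0.7, 0.0, -0.714], [0.0, -1.0, -0.0]]
wrist_force: [-0.5, 0.9, -0.4]
gripper_width: 1.001
```

Emit:
step_arm:
  moves:
    - [[0, 0.05, 0, -3.2, 0, 0.6, 100], [0, 0.1, 0, -6.4, 0, 1.2, 100], [0, 0.15, 0, -9.6, 0, 1.9, 100], [0, 0.2, 0, -12.9, 0, 2.5, 100], [0, 0.25, 0, -16.1, 0, 3.1, 100]]

```text
time_s: 1.45
tcp_pos: [0.4491, 0.1956, 0.2336]
ee_rot: [[-0.518, 0.0, -0.855], [0.855, 0.0, -0.518], [0.0, -1.0, -0.0]]
wrist_force: [-0.4, 1.2, 0.2]
gripper_width: 0.997
```

Emit:
step_arm:
  moves:
    - [[0, 0.05, 0, -3.3, 0, -0.2, 100], [0, 0.1, 0, -6.5, 0, -0.4, 100], [0, 0.15, 0, -9.8, 0, -0.6, 100], [0, 0.2, 0, -13.1, 0, -0.7, 100], [0, 0.25, 0, -16.3, 0, -0.9, 100]]

```text
time_s: 1.87
tcp_pos: [0.5415, 0.061, 0.2335]
ee_rot: [[-0.29, -0.0, -0.957], [0.957, 0.0, -0.29], [0.0, -1.0, 0.0]]
wrist_force: [-0.1, 0.6, 0.5]
gripper_width: 0.998
```

```bash
python3 - <<'E'
from plan import *
c=load()
for row in ([0,.25,0,-12.6,0,10.5],[0,.25,0,-14.8,0,7],[0,.25,0,-16.1,0,3.1],[0,.25,0,-16.3,0,-.9]): c=after(c,row)
print(np.round(c,4)); json.dump([float(v) for v in c],open(F,"w"))
from h import *
s=r.sense(); print(s["time_s"],np.round(s["tcp_pos"],4),np.round(s["ee_rot"],3).tolist(),s["wrist_force"],np.round(s["joints"],1))
for n in("top","scene"):
    i=optics.capture(n)["image"][:,:,::-1]; cv2.imwrite(f"pics/{n}1.png",i)
E
```

```text
[5.410000e-01 6.300000e-02 2.340000e-01 1.970162e+02]
1.8667 [0.5415 0.061  0.2335] [[-0.29, -0.0, -0.957], [0.957, 0.0, -0.29], [0.0, -1.0, 0.0]] [-0.12766367  0.61320598  0.45062801] [ 23.5  14.3 -10.9  -0.  -64.9  -6.6]
```

View pics/scene1.png

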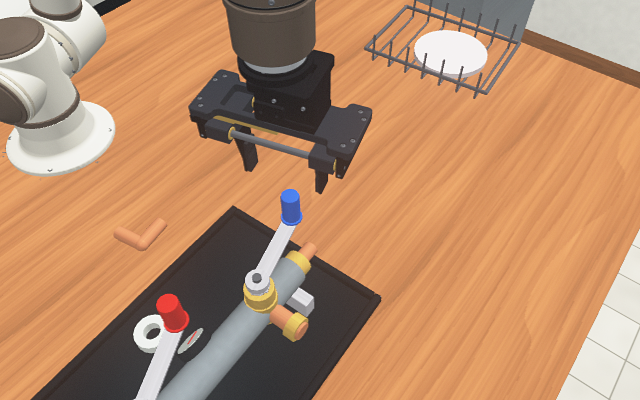

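The scene view shows the open jaws straddling the blue post: finger tips near (250,168) and (320,190), post top near (290,196). Now I'll descend 8.5 cm in two steps.

Emit:
step_arm:
  moves:
    - [[0, 0, 0, 0, 0.9, 0, 100], [0, 0, 0, 0, 1.8, 0, 100], [0, 0, 0, 0, 2.7, 0, 100], [0, 0, 0, 0, 3.6, 0, 100], [0, 0, 0, 0, 4.5, 0, 100]]

```text
time_s: 2.38
tcp_pos: [0.5402, 0.0634, 0.1873]
ee_rot: [[-0.294, -0.001, -0.956], [0.956, -0.0, -0.294], [0.0, -1.0, 0.001]]
wrist_force: [1.1, -0.7, 0.9]
gripper_width: 0.998
```

Emit:
step_arm:
  moves:
    - [[0, 0, 0, 0, 1, 0, 100], [0, 0, 0, 0, 2, 0, 100], [0, 0, 0, 0, 3, 0, 100], [0, 0, 0, 0, 4, 0, 100], [0, 0, 0, 0, 4, 0, 100]]

```text
time_s: 2.8
tcp_pos: [0.5395, 0.0623, 0.1459]
ee_rot: [[-0.292, -0.005, -0.956], [0.956, -0.001, -0.292], [0.0, -1.0, 0.005]]
wrist_force: [0.5, -0.8, -0.0]
gripper_width: 0.996
```

```bash
python3 - <<'E'
from h import *
s=r.sense(); print(s["time_s"],np.round(s["tcp_pos"],4),np.round(s["ee_rot"],3).tolist(),s["wrist_force"])
o=[]
for n,(x,y) in(("top",(250,130)),("scene",(170,80))):
    i=optics.capture(n)["image"][:,:,::-1]; o.append(cv2.resize(i[y:y+180,x:x+200],None,fx=2,fy=2,interpolation=cv2.INTER_CUBIC))
cv2.imwrite("pics/g2.png",np.hstack(o))
E
```

```text
2.8 [0.5395 0.0623 0.1459] [[-0.292, -0.005, -0.956], [0.956, -0.001, -0.292], [0.0, -1.0, 0.005]] [ 0.52351661 -0.75244776 -0.00227778]
```

View pics/g2.png

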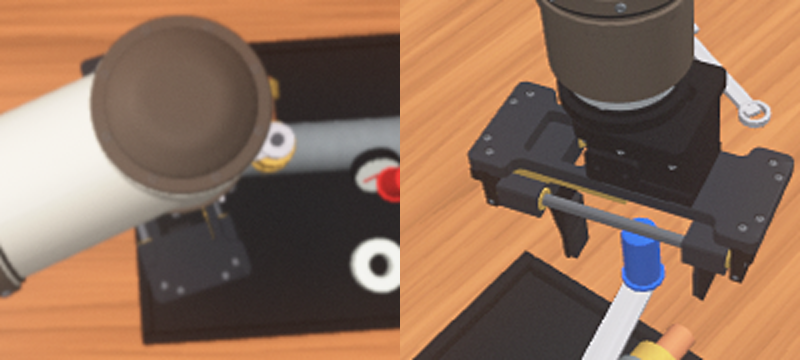

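The right crop shows the post centred between the fingers: tips near (570,250) and (700,290), post near (642,255). Closing now.

Emit:
step_arm:
  moves:
    - [[0, 0, 0, 0, 0, 0, 0], [0, 0, 0, 0, 0, 0, 0], [0, 0, 0, 0, 0, 0, 0], [0, 0, 0, 0, 0, 0, 0], [0, 0, 0, 0, 0, 0, 0]]

```text
time_s: 3.32
tcp_pos: [0.5411, 0.0627, 0.1489]
ee_rot: [[-0.293, 0.001, -0.956], [0.956, 0.0, -0.293], [0.0, -1.0, -0.001]]
wrist_force: [-0.3, -0.4, 0.5]
gripper_width: 0.706
```

Emit:
step_arm:
  moves:
    - [[0, 0, 0, 0, 0, 0, 0], [0, 0, 0, 0, 0, 0, 0], [0, 0, 0, 0, 0, 0, 0], [0, 0, 0, 0, 0, 0, 0], [0, 0, 0, 0, 0, 0, 0]]

```text
time_s: 3.73
tcp_pos: [0.541, 0.0627, 0.1486]
ee_rot: [[-0.293, 0.0, -0.956], [0.956, -0.0, -0.293], [-0.0, -1.0, -0.0]]
wrist_force: [0.7, 0.3, 0.1]
gripper_width: 0.326
```

Emit:
step_arm:
  moves:
    - [[0, 0, 0, 0, 0, 0, 0], [0, 0, 0, 0, 0, 0, 0], [0, 0, 0, 0, 0, 0, 0], [0, 0, 0, 0, 0, 0, 0], [0, 0, 0, 0, 0, 0, 0]]

```text
time_s: 4.15
tcp_pos: [0.5415, 0.0629, 0.1486]
ee_rot: [[-0.293, 0.001, -0.956], [0.956, 0.0, -0.293], [0.0, -1.0, -0.001]]
wrist_force: [3.4, -0.8, -2.6]
gripper_width: 0.292
```

```bash
python3 - <<'E'
from plan import *
c=[.541,.063,.149,197.016]; S=np.array([.573,-.042]); rad=.11
# keep circle through current pose: use own radius and phase
v=np.array(c[:2])-S; print(np.hypot(*v),np.degrees(np.arctan2(v[1],v[0])))
ph0=np.degrees(np.arctan2(v[1],v[0])); rr=np.hypot(*v)
def P(a): return [S[0]+rr*np.cos(np.radians(ph0+a)),S[1]+rr*np.sin(np.radians(ph0+a)),.149,197.016+a]
for a0 in range(0,64,8):
    print(a0,[[float(x) for x in q] for q in rows(P(a0),[P(a0+8*i/5) for i in range(1,6)],0)])
E
```

```text
0.10976793703081059 106.9492242338214
0 [[0.0, -0.028, 0.0, 0.0, 0.0, 0.31, 0.0], [0.0, -0.056, 0.0, -0.02, 0.0, 0.61, 0.0], [0.0, -0.084, 0.0, -0.04, 0.0, 0.92, 0.0], [0.0, -0.112, 0.0, -0.07, 0.0, 1.22, 0.0], [0.0, -0.14, 0.0, -0.11, 0.0, 1.53, 0.0]]
8 [[0.0, -0.028, 0.0, 0.0, 0.0, 0.31, 0.0], [0.0, -0.056, 0.0, -0.02, 0.0, 0.61, 0.0], [0.0, -0.084, 0.0, -0.04, 0.0, 0.92, 0.0], [0.0, -0.112, 0.0, -0.07, 0.0, 1.22, 0.0], [0.0, -0.14, 0.0, -0.11, 0.0, 1.53, 0.0]]
16 [[0.0, -0.028, 0.0, 0.0, 0.0, 0.31, 0.0], [0.0, -0.056, 0.0, -0.02, 0.0, 0.61, 0.0], [0.0, -0.084, 0.0, -0.04, 0.0, 0.92, 0.0], [0.0, -0.112, 0.0, -0.07, 0.0, 1.22, 0.0], [0.0, -0.14, 0.0, -0.11, 0.0, 1.53, 0.0]]
24 [[0.0, -0.028, 0.0, 0.0, 0.0, 0.31, 0.0], [0.0, -0.056, 0.0, -0.02, 0.0, 0.61, 0.0], [0.0, -0.084, 0.0, -0.04, 0.0, 0.92, 0.0], [0.0, -0.112, 0.0, -0.07, 0.0, 1.22, 0.0], [0.0, -0.14, 0.0, -0.11, 0.0, 1.53, 0.0]]
32 [[0.0, -0.028, 0.0, 0.0, 0.0, 0.31, 0.0], [0.0, -0.056, 0.0, -0.02, 0.0, 0.61, 0.0], [0.0, -0.084, 0.0, -0.04, 0.0, 0.92, 0.0], [0.0, -0.112, 0.0, -0.07, 0.0, 1.22, 0.0], [0.0, -0.14, 0.0, -0.11, 0.0, 1.53, 0.0]]
40 [[0.0, -0.028, 0.0, 0.0, 0.0, 0.31, 0.0], [0.0, -0.056, 0.0, -0.02, 0.0, 0.61, 0.0], [0.0, -0.084, 0.0, -0.04, 0.0, 0.92, 0.0], [0.0, -0.112, 0.0, -0.07, 0.0, 1.22, 0.0], [0.0, -0.14, 0.0, -0.11, 0.0, 1.53, 0.0]]
48 [[0.0, -0.028, 0.0, 0.0, 0.0, 0.31, 0.0], [0.0, -0.056, 0.0, -0.02, 0.0, 0.61, 0.0], [0.0, -0.084, 0.0, -0.04, 0.0, 0.92, 0.0], [0.0, -0.112, 0.0, -0.07, 0.0, 1.22, 0.0], [0.0, -0.14, 0.0, -0.11, 0.0, 1.53, 0.0]]
56 [[0.0, -0.028, 0.0, 0.0, 0.0, 0.31, 0.0], [0.0, -0.056, 0.0, -0.02, 0.0, 0.61, 0.0], [0.0, -0.084, 0.0, -0.04, 0.0, 0.92, 0.0], [0.0, -0.112, 0.0, -0.07, 0.0, 1.22, 0.0], [0.0, -0.14, 0.0, -0.11, 0.0, 1.53, 0.0]]
```

Gripped: width 0.29, about 25 mm. Now I'll pull round in 0.14 rad arcs, watching the force.

Emit:
step_arm:
  moves:
    - [[0, -0.028, 0, 0, 0, 0.31, 0], [0, -0.056, 0, -0.02, 0, 0.61, 0], [0, -0.084, 0, -0.04, 0, 0.92, 0], [0, -0.112, 0, -0.07, 0, 1.23, 0], [0, -0.14, 0, -0.107, 0, 1.53, 0]]

```text
time_s: 4.57
tcp_pos: [0.5276, 0.0576, 0.1486]
ee_rot: [[-0.424, 0.002, -0.906], [0.906, 0.001, -0.424], [-0.0, -1.0, -0.003]]
wrist_force: [5.1, 1.4, -3.5]
gripper_width: 0.291
```

Emit:
step_arm:
  moves:
    - [[0, -0.028, 0, 0, 0, 0.31, 0], [0, -0.056, 0, -0.02, 0, 0.61, 0], [0, -0.084, 0, -0.04, 0, 0.92, 0], [0, -0.112, 0, -0.07, 0, 1.23, 0], [0, -0.14, 0, -0.107, 0, 1.53, 0]]

```text
time_s: 4.98
tcp_pos: [0.5144, 0.0503, 0.1486]
ee_rot: [[-0.546, 0.003, -0.838], [0.838, 0.001, -0.546], [-0.0, -1.0, -0.003]]
wrist_force: [5.3, 0.8, -4.0]
gripper_width: 0.292
```

Emit:
step_arm:
  moves:
    - [[0, -0.028, 0, 0, 0, 0.31, 0], [0, -0.056, 0, -0.02, 0, 0.61, 0], [0, -0.084, 0, -0.04, 0, 0.92, 0], [0, -0.112, 0, -0.07, 0, 1.23, 0], [0, -0.14, 0, -0.107, 0, 1.53, 0]]

```text
time_s: 5.4
tcp_pos: [0.5022, 0.0412, 0.1486]
ee_rot: [[-0.658, 0.003, -0.753], [0.753, 0.002, -0.658], [-0.001, -1.0, -0.003]]
wrist_force: [5.5, 1.4, -4.3]
gripper_width: 0.292
```

Emit:
step_arm:
  moves:
    - [[0, -0.028, 0, 0, 0, 0.31, 0], [0, -0.056, 0, -0.02, 0, 0.61, 0], [0, -0.084, 0, -0.04, 0, 0.92, 0], [0, -0.112, 0, -0.07, 0, 1.23, 0], [0, -0.14, 0, -0.107, 0, 1.53, 0]]

```text
time_s: 5.82
tcp_pos: [0.4916, 0.0306, 0.1486]
ee_rot: [[-0.756, 0.004, -0.654], [0.654, 0.002, -0.756], [-0.001, -1.0, -0.004]]
wrist_force: [4.9, 2.1, -4.0]
gripper_width: 0.288
```

Emit:
step_arm:
  moves:
    - [[0, -0.028, 0, 0, 0, 0.31, 0], [0, -0.056, 0, -0.02, 0, 0.61, 0], [0, -0.084, 0, -0.04, 0, 0.92, 0], [0, -0.112, 0, -0.07, 0, 1.23, 0], [0, -0.14, 0, -0.107, 0, 1.53, 0]]

```text
time_s: 6.23
tcp_pos: [0.4824, 0.0186, 0.1486]
ee_rot: [[-0.84, 0.004, -0.542], [0.542, 0.002, -0.84], [-0.002, -1.0, -0.004]]
wrist_force: [5.8, 3.8, -5.4]
gripper_width: 0.29
```

Emit:
step_arm:
  moves:
    - [[0, -0.028, 0, 0, 0, 0.31, 0], [0, -0.056, 0, -0.02, 0, 0.61, 0], [0, -0.084, 0, -0.04, 0, 0.92, 0], [0, -0.112, 0, -0.07, 0, 1.23, 0], [0, -0.14, 0, -0.107, 0, 1.53, 0]]

```text
time_s: 6.65
tcp_pos: [0.4749, 0.0053, 0.1486]
ee_rot: [[-0.908, 0.004, -0.42], [0.42, 0.003, -0.908], [-0.002, -1.0, -0.004]]
wrist_force: [4.3, 5.4, -4.4]
gripper_width: 0.286
```

```bash
cat > st.py <<'E'
from h import *
s=r.sense(); p=s["tcp_pos"]; v=p[:2]-np.array([.573,-.042]); a=np.arctan2(v[1],v[0]); f=s["wrist_force"]
R=np.array(s["ee_rot"]); print(s["time_s"],"turn",round(a-np.radians(106.95),3),"rad",round(np.hypot(*v),4),"F tool xyz",np.round(R.T@f,1),"yaw turn",round(np.arctan2(R[1,2],R[0,2])%6.2832-np.radians(197.016),3),"z",p[2],"w",s["gripper_width"],"J",np.round(s["joints"],0))
E
python3 st.py; python3 - <<'E'
from h import *
i=optics.capture("scene")["image"][:,:,::-1]; cv2.imwrite("pics/s3.png",i)
E
```

```text
6.65 turn 0.825 rad 0.1089 F tool xyz [-1.6  4.4 -6.6] yaw turn 0.841 z 0.14859988126375295 w 0.286055728866714 J [ 20.  12. -27.  -0. -50.  45.]
```

View pics/s3.png

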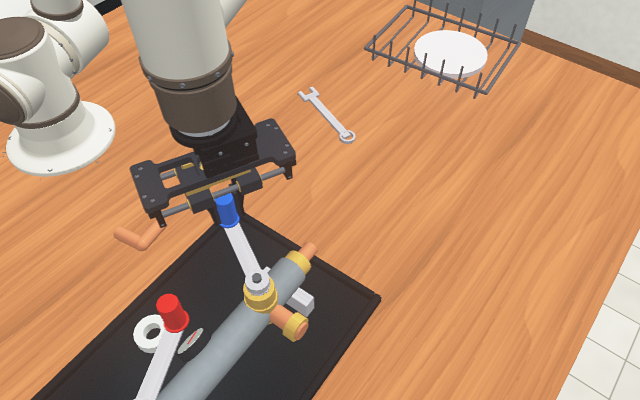

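The lever follows: blue grip at (227,210), and the red grip is unmoved at (172,313). Next comes 0.14 rad more, then small steps to find the stop.

Emit:
step_arm:
  moves:
    - [[0, -0.028, 0, 0, 0, 0.31, 0], [0, -0.056, 0, -0.02, 0, 0.61, 0], [0, -0.084, 0, -0.04, 0, 0.92, 0], [0, -0.112, 0, -0.07, 0, 1.23, 0], [0, -0.14, 0, -0.107, 0, 1.53, 0]]

```text
time_s: 7.12
tcp_pos: [0.4694, -0.0088, 0.1486]
ee_rot: [[-0.957, 0.004, -0.289], [0.289, 0.003, -0.957], [-0.002, -1.0, -0.004]]
wrist_force: [3.5, 6.3, -4.9]
gripper_width: 0.291
```

Emit:
step_arm:
  moves:
    - [[0, -0.014, 0, 0, 0, 0.15, 0], [0, -0.028, 0, 0, 0, 0.31, 0], [0, -0.042, 0, -0.01, 0, 0.46, 0], [0, -0.056, 0, -0.02, 0, 0.61, 0], [0, -0.07, 0, -0.03, 0, 0.77, 0]]

```text
time_s: 7.53
tcp_pos: [0.4674, -0.0161, 0.1486]
ee_rot: [[-0.975, 0.003, -0.222], [0.222, 0.003, -0.975], [-0.003, -1.0, -0.004]]
wrist_force: [3.9, 7.5, -4.0]
gripper_width: 0.292
```

```bash
python3 st.py
```

```text
7.5333 turn 1.035 rad 0.1087 F tool xyz [-2.1  4.  -8.1] yaw turn 1.05 z 0.14859111444240689 w 0.29244831169969937 J [ 18.  12. -28.  -0. -50.  59.]
```

No jump in force yet, so I'll press on gently until the stop shows.

Emit:
step_arm:
  moves:
    - [[0, -0.005, 0, 0, 0, 0.08, 0], [0, -0.01, 0, 0, 0, 0.16, 0], [0, -0.015, 0, 0, 0, 0.24, 0], [0, -0.02, 0, 0, 0, 0.32, 0], [0, -0.02, 0, 0, 0, 0.4, 0]]

```text
time_s: 7.95
tcp_pos: [0.4672, -0.0176, 0.1486]
ee_rot: [[-0.979, 0.006, -0.204], [0.204, 0.008, -0.979], [-0.004, -1.0, -0.009]]
wrist_force: [1.9, 20.9, -3.3]
gripper_width: 0.29
```

```bash
python3 st.py
```

```text
7.95 turn 1.048 rad 0.1085 F tool xyz [  2.5   3.5 -20.8] yaw turn 1.068 z 0.14856960346127196 w 0.29028243601687015 J [ 18.  12. -28.  -0. -50.  61.]
```

The force jumped to 21 N and the TCP stalled, so this is the stop (about 1.05). Holding.

Emit:
step_arm:
  moves:
    - [[0, 0, 0, 0, 0, 0, 0], [0, 0, 0, 0, 0, 0, 0], [0, 0, 0, 0, 0, 0, 0], [0, 0, 0, 0, 0, 0, 0], [0, 0, 0, 0, 0, 0, 0]]

```text
time_s: 8.37
tcp_pos: [0.4673, -0.0175, 0.1486]
ee_rot: [[-0.979, 0.006, -0.204], [0.204, 0.007, -0.979], [-0.004, -1.0, -0.008]]
wrist_force: [2.9, 17.9, -3.3]
gripper_width: 0.292
```

Emit:
step_arm:
  moves:
    - [[0, 0, 0, 0, 0, 0, 0], [0, 0, 0, 0, 0, 0, 0], [0, 0, 0, 0, 0, 0, 0], [0, 0, 0, 0, 0, 0, 0], [0, 0, 0, 0, 0, 0, 0]]

```text
time_s: 8.78
tcp_pos: [0.4672, -0.0175, 0.1486]
ee_rot: [[-0.979, 0.006, -0.204], [0.204, 0.007, -0.979], [-0.004, -1.0, -0.008]]
wrist_force: [3.1, 17.2, -3.5]
gripper_width: 0.293
```

Emit:
step_arm:
  moves:
    - [[0, 0, 0, 0, 0, 0, 0], [0, 0, 0, 0, 0, 0, 0], [0, 0, 0, 0, 0, 0, 0], [0, 0, 0, 0, 0, 0, 0], [0, 0, 0, 0, 0, 0, 0]]

```text
time_s: 9.2
tcp_pos: [0.4672, -0.0175, 0.1485]
ee_rot: [[-0.979, 0.006, -0.204], [0.204, 0.007, -0.979], [-0.004, -1.0, -0.008]]
wrist_force: [2.4, 18.0, -3.7]
gripper_width: 0.291
```

```bash
python3 st.py; python3 - <<'E'
from h import *
i=optics.capture("scene")["image"][:,:,::-1]; cv2.imwrite("pics/s4.png",i)
E
```

```text
9.2 turn 1.048 rad 0.1086 F tool xyz [  1.4   3.9 -18.1] yaw turn 1.069 z 0.14854905302533172 w 0.2907841644796264 J [ 18.  12. -28.  -0. -50.  61.]
```

View pics/s4.png

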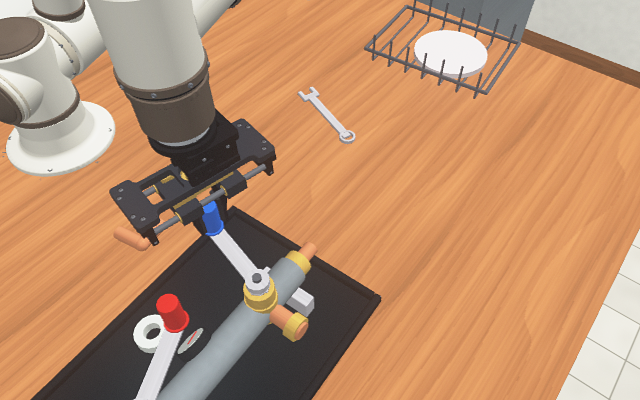

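Held at the stop for about 1.25 s: blue grip at (212,217), red unmoved at (172,313). Now easing back at about 0.24 rad/s, first taking off the over-press.

Emit:
step_arm:
  moves:
    - [[0, 0.004, 0, 0, 0, -0.08, 0], [0, 0.008, 0, 0, 0, -0.16, 0], [0, 0.012, 0, 0, 0, -0.24, 0], [0, 0.016, 0, 0, 0, -0.32, 0], [0, 0.02, 0, 0, 0, -0.4, 0]]

```text
time_s: 9.67
tcp_pos: [0.4676, -0.0157, 0.1486]
ee_rot: [[-0.975, 0.004, -0.223], [0.223, 0.004, -0.975], [-0.003, -1.0, -0.004]]
wrist_force: [3.9, 7.5, -5.0]
gripper_width: 0.291
```

Emit:
step_arm:
  moves:
    - [[0, 0.02, 0, 0, 0, -0.22, 0], [0, 0.04, 0, -0.01, 0, -0.44, 0], [0, 0.06, 0, -0.02, 0, -0.66, 0], [0, 0.08, 0, -0.035, 0, -0.88, 0], [0, 0.1, 0, -0.055, 0, -1.1, 0]]

```text
time_s: 10.08
tcp_pos: [0.4707, -0.0052, 0.1486]
ee_rot: [[-0.948, 0.004, -0.32], [0.32, 0.003, -0.948], [-0.003, -1.0, -0.005]]
wrist_force: [4.9, 7.1, -5.4]
gripper_width: 0.29
```

Emit:
step_arm:
  moves:
    - [[0, 0.02, 0, 0, 0, -0.22, 0], [0, 0.04, 0, -0.01, 0, -0.44, 0], [0, 0.06, 0, -0.02, 0, -0.66, 0], [0, 0.08, 0, -0.035, 0, -0.88, 0], [0, 0.1, 0, -0.055, 0, -1.1, 0]]

```text
time_s: 10.5
tcp_pos: [0.4748, 0.0049, 0.1486]
ee_rot: [[-0.911, 0.004, -0.413], [0.413, 0.003, -0.911], [-0.003, -1.0, -0.005]]
wrist_force: [5.3, 5.3, -5.6]
gripper_width: 0.289
```

Emit:
step_arm:
  moves:
    - [[0, 0.02, 0, 0, 0, -0.22, 0], [0, 0.04, 0, -0.01, 0, -0.44, 0], [0, 0.06, 0, -0.02, 0, -0.66, 0], [0, 0.08, 0, -0.035, 0, -0.88, 0], [0, 0.1, 0, -0.055, 0, -1.1, 0]]

```text
time_s: 10.92
tcp_pos: [0.4799, 0.0145, 0.1486]
ee_rot: [[-0.865, 0.004, -0.501], [0.501, 0.003, -0.865], [-0.002, -1.0, -0.005]]
wrist_force: [6.4, 3.9, -5.2]
gripper_width: 0.293
```

```bash
python3 st.py
```

```text
10.9167 turn 0.729 rad 0.1089 F tool xyz [-3.6  5.3 -6.6] yaw turn 0.749 z 0.14857978929530002 w 0.29330556596865365 J [ 21.  13. -27.  -0. -50.  39.]
```

Emit:
step_arm:
  moves:
    - [[0, 0.02, 0, 0, 0, -0.22, 0], [0, 0.04, 0, -0.01, 0, -0.44, 0], [0, 0.06, 0, -0.02, 0, -0.66, 0], [0, 0.08, 0, -0.035, 0, -0.88, 0], [0, 0.1, 0, -0.055, 0, -1.1, 0]]

```text
time_s: 11.33
tcp_pos: [0.486, 0.0236, 0.1486]
ee_rot: [[-0.811, 0.004, -0.585], [0.585, 0.003, -0.811], [-0.002, -1.0, -0.005]]
wrist_force: [5.7, 3.4, -5.0]
gripper_width: 0.288
```

Emit:
step_arm:
  moves:
    - [[0, 0.02, 0, 0, 0, -0.22, 0], [0, 0.04, 0, -0.01, 0, -0.44, 0], [0, 0.06, 0, -0.02, 0, -0.66, 0], [0, 0.08, 0, -0.035, 0, -0.88, 0], [0, 0.1, 0, -0.055, 0, -1.1, 0]]

```text
time_s: 11.75
tcp_pos: [0.4929, 0.032, 0.1486]
ee_rot: [[-0.749, 0.004, -0.663], [0.663, 0.002, -0.749], [-0.002, -1.0, -0.005]]
wrist_force: [6.6, 3.4, -6.1]
gripper_width: 0.29
```

Emit:
step_arm:
  moves:
    - [[0, 0.02, 0, 0, 0, -0.22, 0], [0, 0.04, 0, -0.01, 0, -0.44, 0], [0, 0.06, 0, -0.02, 0, -0.66, 0], [0, 0.08, 0, -0.035, 0, -0.88, 0], [0, 0.1, 0, -0.055, 0, -1.1, 0]]

```text
time_s: 12.17
tcp_pos: [0.5005, 0.0396, 0.1486]
ee_rot: [[-0.679, 0.004, -0.734], [0.734, 0.002, -0.679], [-0.001, -1.0, -0.004]]
wrist_force: [5.9, 0.3, -7.2]
gripper_width: 0.29
```

Emit:
step_arm:
  moves:
    - [[0, 0.02, 0, 0, 0, -0.22, 0], [0, 0.04, 0, -0.01, 0, -0.44, 0], [0, 0.06, 0, -0.02, 0, -0.66, 0], [0, 0.08, 0, -0.035, 0, -0.88, 0], [0, 0.1, 0, -0.055, 0, -1.1, 0]]

```text
time_s: 12.58
tcp_pos: [0.5089, 0.0464, 0.1486]
ee_rot: [[-0.602, 0.004, -0.799], [0.799, 0.001, -0.602], [-0.001, -1.0, -0.004]]
wrist_force: [6.0, 0.7, -5.8]
gripper_width: 0.287
```

Emit:
step_arm:
  moves:
    - [[0, 0.02, 0, 0, 0, -0.22, 0], [0, 0.04, 0, -0.01, 0, -0.44, 0], [0, 0.06, 0, -0.02, 0, -0.66, 0], [0, 0.08, 0, -0.035, 0, -0.88, 0], [0, 0.1, 0, -0.055, 0, -1.1, 0]]

```text
time_s: 13.0
tcp_pos: [0.5179, 0.0524, 0.1486]
ee_rot: [[-0.519, 0.003, -0.855], [0.855, 0.001, -0.519], [-0.001, -1.0, -0.003]]
wrist_force: [7.3, -0.8, -4.7]
gripper_width: 0.291
```

```bash
python3 st.py
```

```text
13.0 turn 0.233 rad 0.1093 F tool xyz [-4.4  4.7 -5.8] yaw turn 0.249 z 0.14859524480749825 w 0.29062890886771253 J [ 24.  17. -21.   0. -52.   8.]
```

Now the last 0.25 rad, more slowly, with a slight press into home at the end.

Emit:
step_arm:
  moves:
    - [[0, 0.02, 0, 0, 0, -0.22, 0], [0, 0.04, 0, -0.01, 0, -0.44, 0], [0, 0.06, 0, -0.02, 0, -0.66, 0], [0, 0.08, 0, -0.035, 0, -0.88, 0], [0, 0.1, 0, -0.055, 0, -1.1, 0]]

```text
time_s: 13.42
tcp_pos: [0.5274, 0.0574, 0.1486]
ee_rot: [[-0.431, 0.003, -0.902], [0.902, 0.001, -0.431], [-0.001, -1.0, -0.003]]
wrist_force: [5.7, -0.2, -4.6]
gripper_width: 0.289
```

Emit:
step_arm:
  moves:
    - [[0, 0.02, 0, 0, 0, -0.22, 0], [0, 0.04, 0, -0.01, 0, -0.44, 0], [0, 0.06, 0, -0.02, 0, -0.66, 0], [0, 0.08, 0, -0.035, 0, -0.88, 0], [0, 0.1, 0, -0.055, 0, -1.1, 0]]

```text
time_s: 13.83
tcp_pos: [0.5374, 0.0615, 0.1486]
ee_rot: [[-0.339, 0.003, -0.941], [0.941, 0.0, -0.339], [-0.001, -1.0, -0.003]]
wrist_force: [5.5, -1.3, -3.7]
gripper_width: 0.291
```

Emit:
step_arm:
  moves:
    - [[0, 0.01, 0, 0, 0, -0.11, 0], [0, 0.02, 0, 0, 0, -0.22, 0], [0, 0.03, 0, 0, 0, -0.33, 0], [0, 0.04, 0, -0.01, 0, -0.44, 0], [0, 0.05, 0, -0.015, 0, -0.55, 0]]

```text
time_s: 14.25
tcp_pos: [0.5416, 0.0628, 0.1485]
ee_rot: [[-0.292, 0.0, -0.956], [0.956, -0.0, -0.292], [-0.001, -1.0, -0.0]]
wrist_force: [0.7, -1.4, -2.4]
gripper_width: 0.288
```

```bash
python3 st.py
```

```text
14.25 turn -0.005 rad 0.1094 F tool xyz [-1.6  2.4 -0.2] yaw turn -0.0 z 0.14853230277974067 w 0.28776217524068237 J [ 24.  19. -18.   0. -53.  -7.]
```

Tangential force dropped to about 0, so the home stop carries the spring. I'll press a little further to confirm, then relax.

Emit:
step_arm:
  moves:
    - [[0, 0, 0, 0, 0, -0.05, 0], [0, 0, 0, 0, 0, -0.1, 0], [0, 0, 0, 0, 0, -0.15, 0], [0, 0, 0, 0, 0, -0.2, 0], [0, 0, 0, 0, 0, -0.2, 0]]

```text
time_s: 14.67
tcp_pos: [0.5418, 0.0629, 0.1485]
ee_rot: [[-0.293, -0.003, -0.956], [0.956, -0.001, -0.293], [-0.0, -1.0, 0.003]]
wrist_force: [-3.5, -3.6, 2.4]
gripper_width: 0.289
```

```bash
python3 st.py
```

```text
14.6667 turn -0.007 rad 0.1095 F tool xyz [-2.5 -2.4  4.4] yaw turn -0.0 z 0.1484995612246822 w 0.28938418781458397 J [ 24.  19. -18.  -0. -54.  -7.]
```

The reaction has reversed at zero motion, so the lever is hard home. Relaxing slightly and opening.

Emit:
step_arm:
  moves:
    - [[0, 0, 0, 0, 0, 0.1, 0], [0, 0, 0, 0, 0, 0.1, 0], [0, 0, 0, 0, 0, 0.1, 100], [0, 0, 0, 0, 0, 0.1, 100], [0, 0, 0, 0, 0, 0.1, 100]]

```text
time_s: 15.08
tcp_pos: [0.5428, 0.0641, 0.1486]
ee_rot: [[-0.293, 0.001, -0.956], [0.956, 0.001, -0.293], [0.001, -1.0, -0.002]]
wrist_force: [-0.5, -0.3, -0.0]
gripper_width: 0.437
```

Emit:
step_arm:
  moves:
    - [[0, 0, 0, 0, 0, 0, 100], [0, 0, 0, 0, 0, 0, 100], [0, 0, 0, 0, 0, 0, 100], [0, 0, 0, 0, 0, 0, 100], [0, 0, 0, 0, 0, 0, 100]]

```text
time_s: 15.5
tcp_pos: [0.5423, 0.0634, 0.1485]
ee_rot: [[-0.293, 0.0, -0.956], [0.956, 0.0, -0.293], [0.0, -1.0, -0.0]]
wrist_force: [0.7, 0.3, 0.6]
gripper_width: 0.811
```

Emit:
step_arm:
  moves:
    - [[0, 0, 0, 0, 0, 0, 100], [0, 0, 0, 0, 0, 0, 100], [0, 0, 0, 0, 0, 0, 100], [0, 0, 0, 0, 0, 0, 100], [0, 0, 0, 0, 0, 0, 100]]

```text
time_s: 15.92
tcp_pos: [0.5422, 0.0633, 0.1485]
ee_rot: [[-0.293, -0.0, -0.956], [0.956, -0.0, -0.293], [-0.0, -1.0, 0.0]]
wrist_force: [0.8, 0.1, -0.3]
gripper_width: 0.996
```

Fully open and free of contact. Rising straight up.

Emit:
step_arm:
  moves:
    - [[0, 0, 0, 0, -1, 0, 100], [0, 0, 0, 0, -2.5, 0, 100], [0, 0, 0, 0, -4, 0, 100], [0, 0, 0, 0, -6, 0, 100], [0, 0, 0, 0, -8, 0, 100]]

```text
time_s: 16.33
tcp_pos: [0.5421, 0.0632, 0.23]
ee_rot: [[-0.293, 0.0, -0.956], [0.956, -0.0, -0.293], [-0.0, -1.0, -0.0]]
wrist_force: [0.4, -0.0, 0.8]
gripper_width: 1.0
```

Emit:
step_arm:
  moves:
    - [[0, 0, 0, 2, -1, 0, 100], [0, 0, 0, 5, -1, 0, 100], [0, 0, 0, 8, -1, 0, 100], [0, 0, 0, 10, -1, 0, 100], [0, 0, 0, 12, -1, 0, 100]]

```text
time_s: 16.75
tcp_pos: [0.5067, 0.1793, 0.2397]
ee_rot: [[-0.293, 0.001, -0.956], [0.956, 0.001, -0.293], [0.0, -1.0, -0.001]]
wrist_force: [0.9, 0.3, 1.6]
gripper_width: 0.994
```

```bash
python3 - <<'E'
from h import *
s=r.sense(); print(s["time_s"],s["tcp_pos"],s["wrist_force"])
i=optics.capture("scene")["image"][:,:,::-1]; cv2.imwrite("pics/s5.png",i)
a=cv2.imread("pics/scene0.png")
z=lambda q:cv2.resize(q[180:330,150:330],None,fx=2.2,fy=2.2,interpolation=cv2.INTER_CUBIC)
cv2.imwrite("pics/cmp5.png",np.hstack([z(a),z(i)]))
E
```

```text
16.75 [0.50672741 0.1793262  0.23968642] [0.94087803 0.34162099 1.60328208]
```

View pics/cmp5.png

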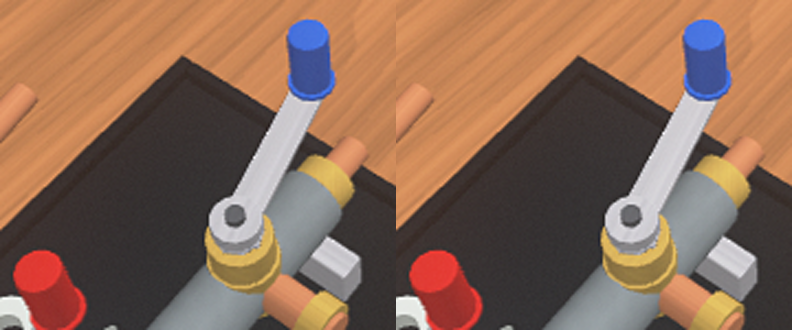

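View pics/s5.png

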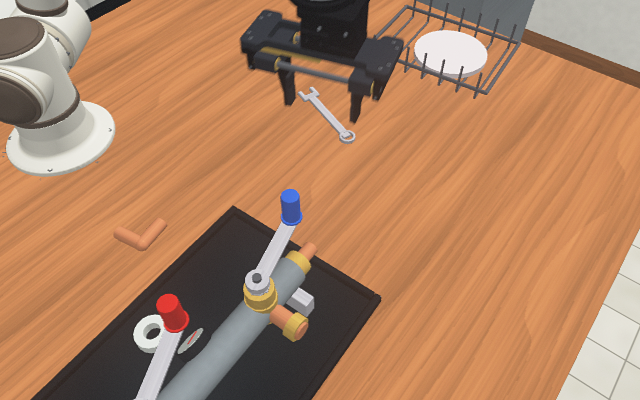

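The before and after crops match: blue grip at (290,207), red at (172,313), the same pixels as at the start. The arm is clear of everything, so I'll hand in.

```bash
python3 -c "
from station import r
print(r.finish_job())"
```

```text
the job is handed in; nothing more can be done
None
```

The dry test is done and handed in at about 17 s on the clock, though no verdict was reported.

- **Pull and hold:** I took the blue lever by its grip and turned it until it hit its stop. The force rose to about 21 N and the tool stopped moving at about 1.05 rad. I held it there for about 1.25 s.
- **Return:** I eased it back over about 5 s, never letting go. Before opening the gripper I pressed it lightly towards home. It didn't move and the reaction force reversed, so it was fully home.
- **Final checks:** After letting go, the arm backed well clear. The pictures show the blue and red levers at the same pixels as at the start. The highest force I read was 21 N, and no check failed or disagreed.

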